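# Seat the double lid on the key tin and lift off only its outer lid

### The arm

A 7-joint arm with a two-finger parallel gripper is mounted at the origin on the work surface. World frame = base frame: x ahead of the robot, y to its left, z up, the work surface at z = 0. Lengths are in m, angles in rad, forces in N, time in s.
With the tool pointing down it reaches from about 0.425 to 0.95 m from the base axis. Payload 4.7 kg.
Tool frame: the origin (TCP) lies at the very end of the fingers, on their centre line; the grasp point (between the pads) lies 19 mm behind it (env.grasp_offset is the distance from the TCP to the grasp point, in m); z points along the fingers, y is the line along which they close (so a half turn about z gives the same grasp; the last joint's range is limited). The gripper opens to 85 mm and grips with 20 to 120 N. Pads are 22 mm wide; open, the fingers measure 114 mm over their backs; the gripper's body (76 mm by 85 mm) begins 54 mm behind the grasp point. The pads swing forward as they close: fully open they stand 13 mm farther back than shut.
Start: joints at [1.173, 0.469, -0.049, 1.532, 0.024, 1.141, -0.082], TCP at [0.243, -0.63, 0.231] pointing down, gripper open.
Joint ranges: [-2.59, 2.59], [-0.33, 1.99], [-1.39, 1.29], [0.1, 2.45], [-1.04, 4.18], [0.21, 1.99], [-2.66, 2.66]. Speed limits (rad/s): [2.57, 2.57, 3.14, 3.14, 3.14, 3.14, 3.14].

### API

Orientations are given as a 3x3 rotation matrix whose columns are the frame's x, y, z axes.
In Python, from workcell import get_obs, viewer, env gives the robot as it stands.
- The arm moves only by the tool play_rows, never from a script. Its argument "increments" is one flat list of numbers, 7 for each row, row after row: the shift along the tool's x, y, z in units of 50 mm (1.0 is 50 mm), then the turn, a rotation vector about the tool's x, y, z in units of 8 degrees (1.0 is 8 degrees), then the opening, from 0 (shut) to 1 (fully open). A call has 1 to 12 rows; each row shifts and turns the commanded pose from where the row before left it, along the tool's axes as they then stand; what a row does not reach is not made up. A row lasts 1/10 s, in which the tool goes at most 50 mm and 8.59 degrees, less where a joint would pass 70% of its speed; a pose out of reach is approached as far as the arm can. A call is refused whole if a number of a shift passes 1 or a number of a turn 1, either way. A call with a gripper value outside its range is refused whole. The fingers move at their own pace and stop on an object; the grip force is fixed at half the most. Time passes only in rows, so rows that do not move let the fingers close. It gives the time, the measured TCP pose, the force, the opening and the grip force at its end, in the units of the state.
- get_obs(): the state, without advancing time (a new reading comes with each control period).
- viewer.read_camera(name): name is "side" or "top"; returns a dict with "pixels" (384x512x3 uint8, blue, green, red), "mtx" (3x3 intrinsics, pixels), "rvec" (rotation vector, rad) and "tvec" (3), from world to camera coordinates, as OpenCV has them. Camera axes: x right, y down, z forward; pixel columns grow to the right and rows downward; lengths in m; the calibration is good to about 2 mm. A picture is of the moment at which its call begins. There is no depth.
- env.sign_off(): hands the job in; it is judged then, once.
Trained networks look in a picture, given as the dict that the camera call returned (one of the last four; its "shot" number tells which), for a name from the list of things; names that differ only in an ending like _2 or _b are one class to them, and where a whole thing is asked for, a point or a joint stands for the part that bears it (a point fixed in the world has none). Each returns a list of dicts, best first, with "score" (0 to 1); they miss things now and then, are a little off and sometimes report something else, mostly with a low value. They report only what shows in the picture. A call takes as long as a camera call. They do not tell look-alikes from the thing itself.
- viewer.regions_of(picture, target): "mask" (384x512 bool, what is visible of it).
- viewer.tip_of(picture, target): "at" ([x, y, z] in m, in world coordinates, good to about 4 mm: a listed point, or the origin of a listed thing).
The state is a dict: "time_s": time; "qpos": joint angles; "joint_velocities": joint speeds; "joint_torque": joint torques, N m; "tcp_pos": TCP position; "orientation": TCP orientation; "force": force on the tool from outside, world axes, zero at the start; "ft_torque": the same for the moment, N m; "grip_width": opening from 0.0 (shut) to 1.0 (fully open); "gripper_force": force on a finger pad.
Only numpy, scipy, OpenCV 4.12 (cv2) and the standard library are available. Lean on these libraries where they do the work, as an engineer would, in place of code of your own. Each camera call takes 0.05 s, during which the arm holds its last target. There are 200 camera calls.

### The job

Pick up the nested pair of lids by the inner lid's knob and lower it gently onto the wide key tin until both lids are fully home, then let go. Then take the outer lid by its collar and lift it alone, straight up until all of it is clear above the knob, leaving the inner lid seated undisturbed in the tin so that keys can be posted through its slot. Finish while still holding the outer lid level above the tin; leave everything else where it is.

Things in the scene. Friction and masses are not known exactly. Their poses are not given: they have to be found in the camera images.
- tin: The wide round open-topped key tin, plain steel, screwed to the counter, some keys on its floor: outside diameter 124 mm, height 70 mm, wall 3.5 mm (mouth 117 mm). Origin: centre of its underside on the counter, z up. It stands in any of three places, which it swaps with the narrow tin and the pair of lids.
- narrow_tin: A narrower, taller open steel tin, fixed to the counter, not for these lids: outside diameter 90 mm, height 85 mm. Origin: centre of its underside.
- inner_lid: Inner lid, loose, aluminium, 0.25 kg. Origin: centre of its underside (on the counter at the start). Plug 112 mm diameter, 0-14 mm up (lowest 6 mm tapered to 100 mm), 2.5 mm play all round in the tin's mouth; flange 124 mm diameter, 14-18 mm up, rests on the tin's rim (origin then 56 mm above the tin's); central upright round knob 16 mm diameter, 18-74 mm up. Dark posting slot on the flange.
- knob_top (a point): Centre of the top of the inner lid's round knob, 74 mm above the inner lid's origin.
- outer_lid: Outer lid, loose, steel, 0.2 kg, resting on the inner lid's flange, so lifting the knob carries it. Origin: centre of its lower edge, 6 mm above the inner lid's while nested. 138 mm diameter; skirt 3 mm thick; top plate 12-16 mm up; round collar 40 mm diameter, 16-36 mm up, with a 21 mm hole; the knob stands 32 mm out of it. Lifting the collar leaves the inner lid behind.
- padlock: Bystander: brass padlock lying flat, 66 x 34 x 18 mm. Origin: centre of the underside of its body.
- lock_core: Bystander: upright brass lock cylinder, 24 mm in diameter, 30 mm high. Origin: centre of its underside.
- screwdriver: Bystander: screwdriver lying beyond the tins, 180 mm long, along its own x.
- stamp: Bystander: small upright wooden hand stamp, 36 mm in diameter, 60 mm high. Origin: centre of its underside.
- parcel: Bystander: cardboard parcel 120 x 90 x 50 mm. Origin: centre of its underside.
- key_dish: Bystander: low black open tray 70 x 100 x 22 mm, near the robot. Origin: centre of its underside.
Not all that is in view belongs to the job. Leave any black or green look-alike of the outer_lid alone.

How it is judged:
On the way, in this order (a step that is already met when the one before it is completed fails the run):
1. the nested pair is lifted together off the counter by the knob (z of outer_lid in the frame of inner_lid below 0.009 m and horizontal distance between outer_lid and inner_lid below 0.006 m and height (world z) of inner_lid above 0.02 m and contact force between the fingers and inner_lid above 1 N), for 0.2 s.
2. both lids are fully home on the wide tin, still nested, and let go (z of outer_lid in the frame of inner_lid below 0.009 m and horizontal distance between outer_lid and inner_lid below 0.006 m and z of inner_lid in the frame of tin between 0.052 and 0.059 m and horizontal distance between inner_lid and tin below 0.005 m and angle between inner_lid's own z axis and vertical below 0.04 rad and contact force between the fingers and inner_lid below 0.1 N and contact force between the fingers and outer_lid below 0.1 N), for 0.2 s.
At the end, for the whole second after the job is handed in: Inner lid home in the wide tin (height within 3 mm, centred within 5 mm, tilt under 0.04 rad), untouched; fingers hold the outer lid still, level within 0.15 rad, within 50 mm of the tin's axis, skirt edge above the knob's top (over 133 mm above the tin's underside), clear of the inner lid (z of inner_lid in the frame of tin between 0.052 and 0.059 m and horizontal distance between inner_lid and tin below 0.005 m and angle between inner_lid's own z axis and vertical below 0.04 rad and linear speed of inner_lid below 0.02 m/s and z of outer_lid in the frame of tin above 0.133 m and horizontal distance between outer_lid and tin below 0.05 m and angle between outer_lid's own z axis and vertical below 0.15 rad and linear speed of outer_lid below 0.03 m/s and contact force between the fingers and outer_lid above 1 N and contact force between outer_lid and inner_lid below 0.05 N and contact force between the fingers and inner_lid below 0.1 N); the arm keeps its last pose, push and grip.
It fails at once if the outer lid comes off the inner lid while the inner lid is not fully home in the wide tin ((z of outer_lid in the frame of inner_lid above 0.012 m or horizontal distance between outer_lid and inner_lid above 0.012 m) and not (z of inner_lid in the frame of tin between 0.052 and 0.059 m and horizontal distance between inner_lid and tin below 0.005 m and angle between inner_lid's own z axis and vertical below 0.04 rad)).
It fails at once if a lid is dropped (falls faster than 0.35 m/s out of the fingers) ((linear speed of inner_lid above 0.35 m/s and contact force between the fingers and inner_lid below 0.1 N) or (linear speed of outer_lid above 0.35 m/s and contact force between the fingers and outer_lid below 0.1 N and contact force between the fingers and inner_lid below 0.1 N)).
It fails at once if a bystander is pushed more than 15 mm from its place (distance of any of padlock, lock_core, screwdriver, stamp, parcel, key_dish from where it was at the start of the episode above 0.015 m).
It also fails if it takes over 56 s, if anything falls off the work surface, if the arm or the gripper's body presses on something with over 40 N, if the wrist force passes 120 N, or if a joint passes its speed limit or range.

## Working session

There is one attempt and no reset: what is moved stays moved. The work goes in short steps, Python scripts to look and compute and a tool call to move; the robot and the scene stay as the last step left them, time stands still between calls to the robot, and variables do not carry over. Pictures are saved under pics/ and viewed, at most 10 in all, crops included, and the job is handed in when it is done.

Besides the shell and the picture viewer there is one more tool, called as name(argument=value, ...) on one line, values as JSON. play_rows: Moves the arm, as the interface text tells. Its arguments: {"type":"object","properties":{"increments":{"type":"array","items":{"type":"number"}}},"required":["increments"]}

```bash
mkdir -p pics
cat > h.py <<'E'
import numpy as np, cv2
from workcell import get_obs, viewer, env
def tri(pa,pb,ua,ub):
    P=[]
    for p in (pa,pb):
        R=cv2.Rodrigues(np.array(p["rvec"],float))[0]
        P.append(np.array(p["mtx"])@np.c_[R,np.array(p["tvec"],float).reshape(3)])
    X=cv2.triangulatePoints(P[0],P[1],np.array(ua,float).reshape(2,1),np.array(ub,float).reshape(2,1))
    return (X[:3]/X[3]).ravel()
def proj(p,X):
    return cv2.projectPoints(np.array(X,float).reshape(-1,3),np.array(p["rvec"],float),np.array(p["tvec"],float),np.array(p["mtx"],float),None)[0].reshape(-1,2)
E
python3 - <<'E'
from h import *
s=viewer.read_camera("side");t=viewer.read_camera("top")
cv2.imwrite("pics/a.png",s["pixels"]);cv2.imwrite("pics/b.png",t["pixels"])
for n in ["tin","narrow_tin","inner_lid","knob_top","outer_lid","padlock","lock_core","stamp","parcel","key_dish","screwdriver"]:
    for nm,p in (("side",s),("top",t)):
        for r in viewer.tip_of(p,n)[:3]: print(n,nm,round(r["score"],2),np.round(r["at"],3),proj(p,r["at"]).round()[0])
o=get_obs();print(o["time_s"],o["tcp_pos"],np.round(o["orientation"],3),o["grip_width"],env.grasp_offset)
E
```

```text
tin side 0.71 [ 0.717  0.14  -0.001] [293. 177.]
tin side 0.69 [ 0.553  0.286 -0.001] [216. 170.]
tin side 0.67 [0.493 0.145 0.003] [222. 198.]
tin top 0.94 [0.551 0.283 0.001] [165. 186.]
tin top 0.3 [ 0.523 -0.125 -0.002] [325. 194.]
narrow_tin side 0.92 [ 0.519 -0.234  0.001] [329. 288.]
narrow_tin top 0.58 [ 0.523 -0.231  0.002] [367. 193.]
inner_lid side 0.67 [ 0.53   0.003 -0.002] [265. 224.]
knob_top top 0.45 [ 0.53  -0.002  0.072] [278. 189.]
outer_lid side 0.89 [ 0.677 -0.211  0.002] [378. 252.]
outer_lid side 0.86 [0.326 0.162 0.002] [156. 216.]
outer_lid side 0.79 [0.528 0.007 0.003] [263. 221.]
outer_lid top 0.98 [ 0.679 -0.213  0.003] [357. 132.]
outer_lid top 0.97 [0.324 0.162 0.003] [213. 276.]
outer_lid top 0.61 [0.528 0.003 0.01 ] [275. 192.]
padlock side 0.76 [0.491 0.142 0.004] [221. 199.]
padlock side 0.73 [0.554 0.284 0.001] [217. 170.]
padlock top 0.65 [ 0.526 -0.232  0.001] [368. 192.]
padlock top 0.55 [ 0.491  0.146 -0.002] [219. 208.]
lock_core side 0.47 [ 0.518 -0.13   0.003] [295. 256.]
lock_core top 0.67 [ 0.75  -0.103  0.001] [313. 107.]
lock_core top 0.45 [ 0.523 -0.127 -0.002] [326. 194.]
stamp side 0.71 [0.722 0.137 0.002] [295. 176.]
stamp top 0.75 [0.726 0.136 0.003] [221. 118.]
stamp top 0.21 [0.527 0.003 0.012] [275. 193.]
parcel side 0.55 [0.701 0.398 0.001] [241. 144.]
parcel side 0.43 [ 0.517 -0.232  0.001] [327. 288.]
parcel top 0.67 [0.702 0.398 0.002] [120. 129.]
key_dish side 0.65 [ 0.366 -0.022  0.001] [207. 254.]
key_dish top 0.7 [ 0.369 -0.022  0.002] [286. 256.]
screwdriver side 0.8 [ 0.755 -0.102  0.003] [366. 215.]
screwdriver side 0.65 [ 0.528  0.002 -0.004] [264. 225.]
screwdriver top 0.97 [ 0.748 -0.102 -0.   ] [313. 108.]
screwdriver top 0.6 [ 0.525 -0.23   0.001] [367. 192.]
1.2 [ 0.24341986 -0.62960219  0.23132939] [[ 0.933  0.361  0.   ]
 [ 0.361 -0.933 -0.   ]
 [ 0.     0.    -1.   ]] 0.9992633641891253 0.0187
```

View pics/a.png

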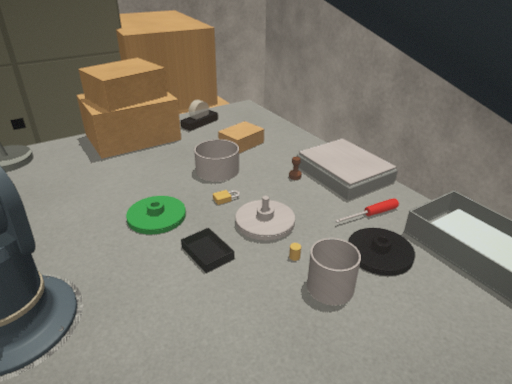

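View pics/b.png

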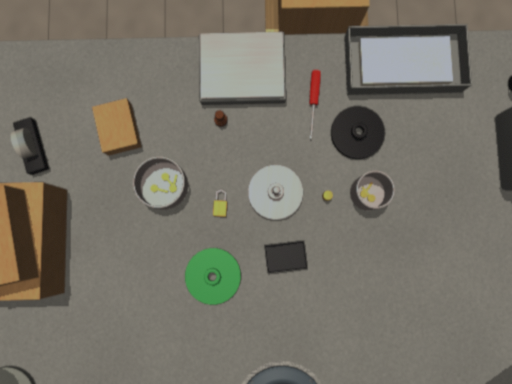

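The pair is the grey lid with a knob at top-view (275,192). The green lid (213,276) and black lid (358,132) are look-alikes with no knob. The wide tin is at (160,184). The tin at (372,190) is smaller and taller, so it's the narrow one. Next I'll fit the outlines in both views and confirm with a crop.

```bash
cat >> h.py <<'E'
from scipy.optimize import minimize
def circ(c,r,z):
    a=np.linspace(0,2*np.pi,60); return np.c_[c[0]+r*np.cos(a),c[1]+r*np.sin(a),0*a+z]
def sil(p,parts,S=4):
    m=np.zeros((384*S,512*S),np.uint8)
    for pts in parts:
        h=cv2.convexHull(((proj(p,pts)+.5)*S).astype(np.float32)); cv2.fillConvexPoly(m,np.round(h).astype(np.int32),1)
    return m
def near(p,name,xy):
    u=proj(p,[*xy,.03])[0]
    L=[(np.linalg.norm(np.argwhere(r["mask"])[:,::-1].mean(0)-u),r) for r in viewer.regions_of(p,name)]
    return min(L,key=lambda a:a[0])[1]["mask"]
def fit(pics,masks,model,x0,step=.006):
    M=[cv2.resize(m.astype(np.uint8),None,fx=4,fy=4,interpolation=cv2.INTER_NEAREST) for m in masks]
    def f(x): 
        s=0
        for p,m in zip(pics,M):
            q=sil(p,model(x)); s+=1-(q&m).sum()/(q|m).sum()
        return s
    n=len(x0); r=minimize(f,x0,method="Nelder-Mead",options=dict(initial_simplex=np.array([x0]+[np.array(x0)+step*np.eye(n)[i] for i in range(n)]),xatol=1e-4,fatol=1e-4))
    return r.x,r.fun
E
python3 - <<'E'
from h import *
s=viewer.read_camera("side");t=viewer.read_camera("top")
tin=lambda x:[np.r_[circ(x,.062,0),circ(x,.062,x[2])]]
out=lambda x:[np.r_[circ(x,.069,x[2]-.016),circ(x,.069,x[2])],np.r_[circ(x,.02,x[2]),circ(x,.02,x[2]+.02)],np.r_[circ(x,.008,x[2]+.02),circ(x,.008,x[2]+.052)]]
mt=[near(p,"tin",(.552,.284)) for p in (s,t)]
mo=[near(p,"outer_lid",(.528,.003))|near(p,"inner_lid",(.528,.003)) if viewer.regions_of(p,"inner_lid") else near(p,"outer_lid",(.528,.003)) for p in (s,t)]
for pics,k in (((s,t),(0,1)),((s,),(0,)),((t,),(1,))):
    if len(k)==2:
        print("tin",fit(pics,[mt[i] for i in k],tin,[.552,.284,.07])); print("pair x y ztop(0.022)",fit(pics,[mo[i] for i in k],out,[.528,.003,.022]))
    else:
        print("tin",fit(pics,[mt[i] for i in k],lambda x:tin([*x,.07]),[.552,.284])); print("pair",fit(pics,[mo[i] for i in k],lambda x:out([*x,.022]),[.528,.003]))
def crop(p,u,m=None):
    im=p["pixels"].copy()
    if m is not None: im[cv2.morphologyEx(m.astype(np.uint8),cv2.MORPH_GRADIENT,np.ones((2,2),np.uint8))>0]=(0,0,255)
    x,y=u; return cv2.resize(im[y-45:y+45,x-60:x+60],None,fx=3.3,fy=3.3,interpolation=cv2.INTER_CUBIC)
cv2.imwrite("pics/c.png",np.vstack([np.hstack([crop(s,(265,215),mo[0]),crop(t,(275,192),mo[1])]),np.hstack([crop(s,(217,160),mt[0]),crop(t,(160,184),mt[1])])]))
ks=viewer.tip_of(s,"knob_top");kt=viewer.tip_of(t,"knob_top")
print([k["at"] for k in ks],[k["at"] for k in kt])
E
```

```text
tin (array([0.55521725, 0.28537627, 0.06871008]), np.float64(0.05260471160941005))
pair x y ztop(0.022) (array([0.53049064, 0.00342971, 0.02026079]), np.float64(0.07553983048093893))
tin (array([0.55466358, 0.28438337]), np.float64(0.0273972602739726))
pair (array([0.5295155 , 0.00166832]), np.float64(0.04093549279326347))
tin (array([0.55540701, 0.28536982]), np.float64(0.026791177800835397))
pair (array([0.5302144 , 0.00327607]), np.float64(0.039091990278711464))
[[0.527, 0.0028, 0.0752]] [[0.531, 0.0004, 0.0737]]
```

View pics/c.png

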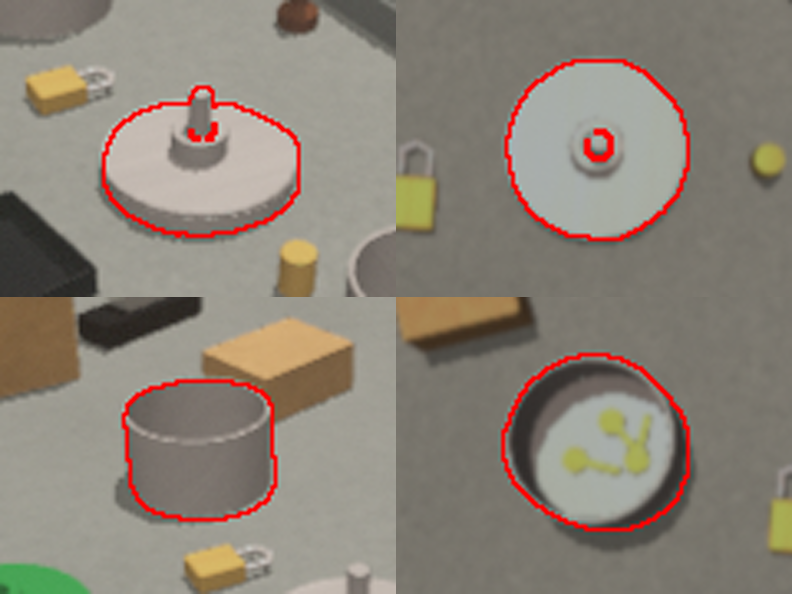

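The crop confirms it: the grey pair with the knob in the collar hole, and the wide tin with keys on its floor. Pair at about (0.530, 0.0025), tin at (0.555, 0.285). I'll turn the tool so its x axis is world +y and its y axis is world +x, then travel.

play_rows(increments=[0, 0, 0, 0, 0, -0.956, 1, 0, 0, 0, 0, 0, -0.956, 1, 0, 0, 0, 0, 0, -0.956, 1, 0, 0, 0, 0, 0, -0.956, 1, 0, 0, 0, 0, 0, -0.956, 1, 0, 0, 0, 0, 0, -0.956, 1, 0, 0, 0, 0, 0, -0.956, 1, 0, 0, 0, 0, 0, -0.956, 1, 0, 0, 0, 0, 0, -0.956, 1, 0, 0, 0, 0, 0, 0, 1])

```text
time_s: 2.8
tcp_pos: [0.2432, -0.6297, 0.2313]
orientation: [[0.001, 1.0, 0.0], [1.0, -0.001, 0.0], [0.0, 0.0, -1.0]]
force: [-0.3, 0.0, 0.6]
grip_width: 1.0
gripper_force: 0.0
```

play_rows(increments=[0.7, 0.3, 0, 0, 0, 0, 1, 0.7, 0.3, 0, 0, 0, 0, 1, 0.7, 0.3, 0, 0, 0, 0, 1, 0.7, 0.3, 0, 0, 0, 0, 1, 0.7, 0.3, 0, 0, 0, 0, 1, 0.7, 0.3, 0, 0, 0, 0, 1, 0.7, 0.3, 0, 0, 0, 0, 1, 0.7, 0.3, 0, 0, 0, 0, 1, 0.7, 0.3, 0, 0, 0, 0, 1])

```text
time_s: 3.7
tcp_pos: [0.379, -0.3133, 0.2316]
orientation: [[0.004, 1.0, 0.001], [1.0, -0.004, -0.001], [-0.001, 0.001, -1.0]]
force: [0.9, -0.6, 1.3]
grip_width: 0.998
gripper_force: 0.0
```

play_rows(increments=[0.7, 0.3, 0, 0, 0, 0, 1, 0.7, 0.3, 0, 0, 0, 0, 1, 0.7, 0.3, 0, 0, 0, 0, 1, 0.7, 0.3, 0, 0, 0, 0, 1, 0.7, 0.3, 0, 0, 0, 0, 1, 0.7, 0.3, 0, 0, 0, 0, 1, 0.7, 0.3, 0, 0, 0, 0, 1, 0.7, 0.3, 0, 0, 0, 0, 1, 0.4, 0.3, 0, 0, 0, 0, 1, 0, 0, 0, 0, 0, 0, 1])

```text
time_s: 4.7
tcp_pos: [0.5153, -0.0108, 0.2318]
orientation: [[-0.003, 1.0, 0.002], [1.0, 0.003, 0.002], [0.002, 0.002, -1.0]]
force: [-1.2, -0.5, -0.1]
grip_width: 1.0
gripper_force: 0.0
```

Run:
```python
from h import *
o=get_obs();print(o["time_s"],o["tcp_pos"],np.round(o["orientation"],3),np.round(o["qpos"],2),o["force"])
```

```text
4.7 [ 0.5153064  -0.01075013  0.23183792] [[-0.003  1.     0.002]
 [ 1.     0.003  0.002]
 [ 0.002  0.002 -1.   ]] [ 0.5   0.27 -0.67  1.88  0.19  1.05 -0.24] [-1.17741187 -0.50389819 -0.1400639 ]
```

play_rows(increments=[0.13, 0.15, 0.4, 0, 0, 0, 1, 0.13, 0.15, 0.4, 0, 0, 0, 1, 0, 0, 0.4, 0, 0, 0, 1, 0, 0, 0.4, 0, 0, 0, 1, 0, 0, 0.4, 0, 0, 0, 1, 0, 0, 0.4, 0, 0, 0, 1, 0, 0, 0, 0, 0, 0, 0.5, 0, 0, 0, 0, 0, 0, 0.5, 0, 0, 0, 0, 0, 0, 0.5])

```text
time_s: 5.6
tcp_pos: [0.5296, -0.0021, 0.1125]
orientation: [[0.002, 1.0, 0.002], [1.0, -0.002, -0.0], [-0.0, 0.002, -1.0]]
force: [-0.3, -0.4, -0.7]
grip_width: 0.515
gripper_force: 0.0
```

Run:
```python
from h import *
s=viewer.read_camera("side");t=viewer.read_camera("top")
c=lambda p,x,y:cv2.resize(p["pixels"][y-45:y+45,x-60:x+60],None,fx=3.3,fy=3.3,interpolation=cv2.INTER_CUBIC)
cv2.imwrite("pics/d.png",np.hstack([c(s,265,200),c(t,275,192)]))
print(get_obs()["tcp_pos"])
```

```text
[ 0.52955265 -0.00193229  0.11247969]
```

View pics/d.png

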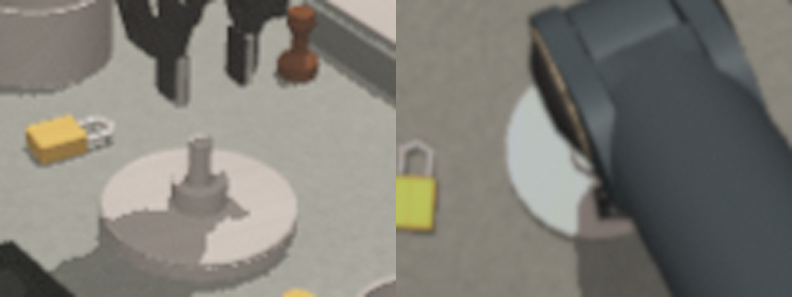

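The side crop shows the half-open fingers straddling the line above the knob (upright at crop (200,160)). I'll descend 65 mm, correct y by 4.5 mm, and close.

play_rows(increments=[0.09, 0, 0.25, 0, 0, 0, 0.5, 0, 0, 0.3, 0, 0, 0, 0.5, 0, 0, 0.3, 0, 0, 0, 0.5, 0, 0, 0.3, 0, 0, 0, 0.5, 0, 0, 0.15, 0, 0, 0, 0.5, 0, 0, 0, 0, 0, 0, 0.5, 0, 0, 0, 0, 0, 0, 0.35, 0, 0, 0, 0, 0, 0, 0.3])

```text
time_s: 6.5
tcp_pos: [0.5293, 0.0028, 0.0468]
orientation: [[0.001, 1.0, 0.001], [1.0, -0.001, 0.0], [0.0, 0.001, -1.0]]
force: [-0.2, -0.4, -0.5]
grip_width: 0.298
gripper_force: 0.0
```

play_rows(increments=[0, 0, 0, 0, 0, 0, 0.25, 0, 0, 0, 0, 0, 0, 0.2, 0, 0, 0, 0, 0, 0, 0, 0, 0, 0, 0, 0, 0, 0, 0, 0, 0, 0, 0, 0, 0, 0, 0, 0, 0, 0, 0, 0])

```text
time_s: 7.1
tcp_pos: [0.5288, 0.0026, 0.0469]
orientation: [[0.001, 1.0, 0.0], [1.0, -0.001, -0.001], [-0.001, 0.0, -1.0]]
force: [-1.4, -0.1, 6.4]
grip_width: 0.164
gripper_force: 58.4
```

play_rows(increments=[0, 0, -0.1, 0, 0, 0, 0, 0, 0, -0.1, 0, 0, 0, 0, 0, 0, -0.2, 0, 0, 0, 0, 0, 0, -0.2, 0, 0, 0, 0, 0, 0, -0.2, 0, 0, 0, 0, 0, 0, -0.2, 0, 0, 0, 0, 0, 0, -0.2, 0, 0, 0, 0, 0, 0, -0.2, 0, 0, 0, 0, 0, 0, -0.2, 0, 0, 0, 0, 0, 0, -0.2, 0, 0, 0, 0, 0, 0, -0.2, 0, 0, 0, 0, 0, 0, 0, 0, 0, 0, 0])

```text
time_s: 8.3
tcp_pos: [0.5299, 0.0029, 0.1479]
orientation: [[0.001, 1.0, 0.003], [1.0, -0.001, -0.0], [-0.0, 0.003, -1.0]]
force: [1.7, -0.2, -3.8]
grip_width: 0.167
gripper_force: 58.7
```

Run:
```python
from h import *
s=viewer.read_camera("side");
cv2.imwrite("pics/e.png",cv2.resize(s["pixels"][100:280,140:400],None,fx=2.5,fy=2.5))
o=get_obs();print(o["tcp_pos"],o["force"],o["ft_torque"],o["grip_width"])
```

```text
[0.52928146 0.00274668 0.14709285] [-0.30016074 -0.43473999 -3.21708949] [-0.0100763  -0.02951748  0.01436224] 0.16134105432973572
```

View pics/e.png

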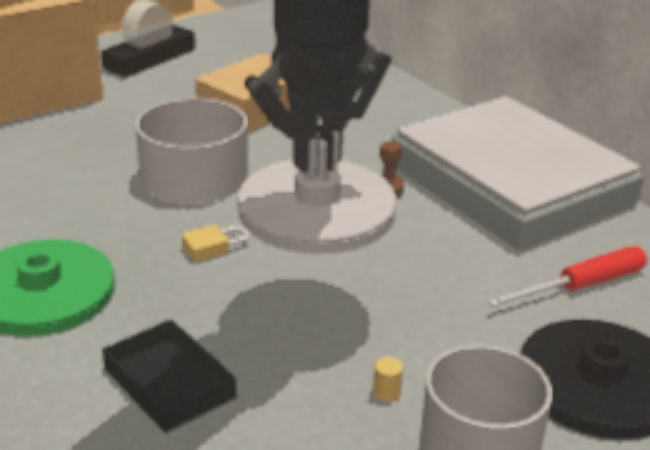

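The side view shows both lids lifted together, level and nested, with the shadow on the counter. Carrying them to the tin.

play_rows(increments=[0.1, 0.01, 0, 0, 0, 0, 0, 0.2, 0.02, 0, 0, 0, 0, 0, 0.3, 0.03, 0, 0, 0, 0, 0, 0.3, 0.03, 0, 0, 0, 0, 0, 0.3, 0.03, 0, 0, 0, 0, 0, 0.3, 0.03, 0, 0, 0, 0, 0, 0.3, 0.03, 0, 0, 0, 0, 0, 0.3, 0.03, 0, 0, 0, 0, 0, 0.3, 0.03, 0, 0, 0, 0, 0, 0.3, 0.03, 0, 0, 0, 0, 0])

```text
time_s: 9.35
tcp_pos: [0.5425, 0.139, 0.1463]
orientation: [[0.001, 1.0, 0.0], [1.0, -0.001, -0.0], [-0.0, 0.0, -1.0]]
force: [0.3, 0.0, -4.1]
grip_width: 0.162
gripper_force: 58.7
```

play_rows(increments=[0.3, 0.03, 0, 0, 0, 0, 0, 0.3, 0.03, 0, 0, 0, 0, 0, 0.3, 0.03, 0, 0, 0, 0, 0, 0.3, 0.03, 0, 0, 0, 0, 0, 0.3, 0.03, 0, 0, 0, 0, 0, 0.3, 0.03, 0, 0, 0, 0, 0, 0.3, 0.03, 0, 0, 0, 0, 0, 0.3, 0.03, 0, 0, 0, 0, 0, 0.3, 0, 0, 0, 0, 0, 0, 0.2, 0, 0, 0, 0, 0, 0, 0.1, 0, 0, 0, 0, 0, 0, 0, 0, 0, 0, 0, 0, 0])

```text
time_s: 10.55
tcp_pos: [0.5542, 0.2885, 0.1463]
orientation: [[-0.0, 1.0, -0.0], [1.0, 0.0, 0.0], [0.0, -0.0, -1.0]]
force: [0.1, 0.4, -4.0]
grip_width: 0.168
gripper_force: 58.7
```

Run:
```python
from h import *
s=viewer.read_camera("side");t=viewer.read_camera("top")
o=get_obs();print(o["tcp_pos"],np.round(o["orientation"],4),o["force"])
for p in (s,t):
    for n in ("outer_lid","inner_lid"):
        for r in viewer.tip_of(p,n)[:3]: print(n,r["score"],np.round(r["at"],4))
L=[r["mask"] for r in viewer.regions_of(s,"outer_lid")]
out=lambda x:[np.r_[circ(x,.069,x[2]),circ(x,.069,x[2]+.016)]]
m=near(s,"outer_lid",(.555,.285))
im=s["pixels"].copy()
im[cv2.morphologyEx(m.astype(np.uint8),cv2.MORPH_GRADIENT,np.ones((2,2),np.uint8))>0]=(0,0,255)
cv2.imwrite("pics/f.png",np.hstack([cv2.resize(im[80:200,130:290],None,fx=2.5,fy=2.5),cv2.resize(t["pixels"][120:240,80:240],None,fx=2.5,fy=2.5)]))
```

```text
[0.55459382 0.28687168 0.14611761] [[ 1.3e-03  1.0e+00 -1.0e-04]
 [ 1.0e+00 -1.3e-03 -1.2e-03]
 [-1.2e-03 -1.0e-04 -1.0e+00]] [-0.45824775 -0.21746335 -4.38455184]
outer_lid 0.73 [ 0.3224  0.1627 -0.0006]
outer_lid 0.64 [0.5542 0.2868 0.1039]
outer_lid 0.55 [ 0.6807 -0.2123  0.0017]
outer_lid 0.7 [ 0.6788 -0.2151  0.0031]
outer_lid 0.61 [0.3208 0.1597 0.0017]
```

View pics/f.png

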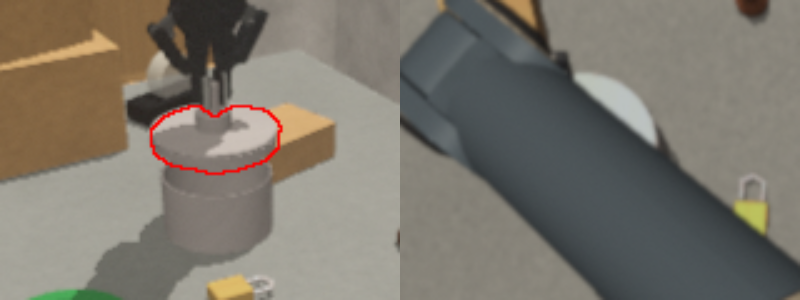

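Well aligned: the lid is right over the tin's mouth, with the lid outline at crop (215,140) above the tin at (217,205). I'll lower it to just inside the mouth, then in small steps watching the force.

play_rows(increments=[-0.03, 0, 0.1, 0, 0, 0, 0, 0, 0, 0.1, 0, 0, 0, 0, 0, 0, 0.1, 0, 0, 0, 0, 0, 0, 0.1, 0, 0, 0, 0, 0, 0, 0.1, 0, 0, 0, 0, 0, 0, 0.06, 0, 0, 0, 0, 0, 0, 0.06, 0, 0, 0, 0, 0, 0, 0.04, 0, 0, 0, 0, 0, 0, 0, 0, 0, 0, 0])

```text
time_s: 11.85
tcp_pos: [0.5544, 0.2861, 0.113]
orientation: [[0.001, 1.0, -0.0], [1.0, -0.001, -0.0], [-0.0, -0.0, -1.0]]
force: [1.4, -0.2, -4.4]
grip_width: 0.165
gripper_force: 58.7
```

play_rows(increments=[0, 0, 0.03, 0, 0, 0, 0, 0, 0, 0.03, 0, 0, 0, 0, 0, 0, 0.03, 0, 0, 0, 0, 0, 0, 0.03, 0, 0, 0, 0, 0, 0, 0, 0, 0, 0, 0])

```text
time_s: 12.35
tcp_pos: [0.5543, 0.286, 0.107]
orientation: [[0.001, 1.0, -0.0], [1.0, -0.001, -0.0], [-0.0, -0.0, -1.0]]
force: [0.5, -0.4, -4.6]
grip_width: 0.166
gripper_force: 58.7
```

play_rows(increments=[0, 0, 0.03, 0, 0, 0, 0, 0, 0, 0.03, 0, 0, 0, 0, 0, 0, 0.02, 0, 0, 0, 0, 0, 0, 0, 0, 0, 0, 0])

```text
time_s: 12.75
tcp_pos: [0.5545, 0.2861, 0.1032]
orientation: [[0.001, 1.0, -0.0], [1.0, -0.001, -0.0], [-0.0, -0.0, -1.0]]
force: [-0.1, -0.1, -4.4]
grip_width: 0.168
gripper_force: 58.9
```

play_rows(increments=[0, 0, 0.02, 0, 0, 0, 0, 0, 0, 0.02, 0, 0, 0, 0, 0, 0, 0, 0, 0, 0, 0])

```text
time_s: 13.05
tcp_pos: [0.5546, 0.2862, 0.103]
orientation: [[0.001, 1.0, 0.001], [1.0, -0.001, -0.001], [-0.001, 0.001, -1.0]]
force: [-3.4, -2.6, 6.3]
grip_width: 0.164
gripper_force: 59.7
```

Force flipped at TCP z = 0.103, which is the 0.0468 grasp height plus 0.056, so the lids are fully home. I'll ease the push off and open.

play_rows(increments=[0, 0, -0.03, 0, 0, 0, 0, 0, 0, 0, 0, 0, 0, 0, 0, 0, 0, 0, 0, 0, 0.25, 0, 0, 0, 0, 0, 0, 0.35, 0, 0, 0, 0, 0, 0, 0.5, 0, 0, 0, 0, 0, 0, 0.7, 0, 0, 0, 0, 0, 0, 0.7, 0, 0, 0, 0, 0, 0, 0.7, 0, 0, 0, 0, 0, 0, 0.7, 0, 0, 0, 0, 0, 0, 0.7])

```text
time_s: 14.05
tcp_pos: [0.5545, 0.2861, 0.1028]
orientation: [[0.001, 1.0, 0.0], [1.0, -0.001, -0.0], [-0.0, 0.0, -1.0]]
force: [0.5, 0.6, 0.3]
grip_width: 0.698
gripper_force: 0.0
```

Run:
```python
from h import *
s=viewer.read_camera("side")
o=get_obs();print(o["tcp_pos"],o["force"],o["grip_width"])
for n in ("outer_lid","inner_lid","knob_top"):
    for r in viewer.tip_of(s,n)[:3]: print(n,r["score"],np.round(r["at"],4))
m=near(s,"outer_lid",(.555,.285))
im=s["pixels"].copy()
for z,r in ((.062,.069),(.078,.069),(.098,.02),(.130,.008)):
    for a,b in [(0,0)]:
        cv2.polylines(im,[np.round(proj(s,circ((.5546,.2855),r,z))*16).astype(np.int32)],True,(0,0,255),1,cv2.LINE_AA,4)
cv2.imwrite("pics/g.png",np.hstack([cv2.resize(q[90:200,160:280],None,fx=3.3,fy=3.3,interpolation=cv2.INTER_CUBIC) for q in (im,s["pixels"])]))
```

```text
[0.55451023 0.28616424 0.10280944] [-0.22690022  0.46955982  0.21711393] 0.6965176269765138
outer_lid 0.72 [0.3274 0.1629 0.0024]
outer_lid 0.67 [0.5598 0.2855 0.0624]
outer_lid 0.66 [ 0.6766 -0.2114  0.0007]
knob_top 0.62 [0.5539 0.2841 0.1306]
```

View pics/g.png

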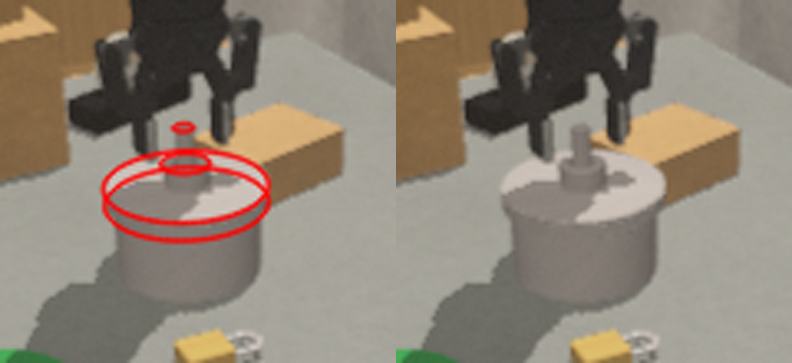

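The overlay of the home pose matches the picture: plate, collar and knob tip all coincide, so both lids are home and released. Now I'll lower over the collar and grip it.

play_rows(increments=[0, 0, 0.1, 0, 0, 0, 0.7, 0, 0, 0.1, 0, 0, 0, 0.7, 0, 0, 0.1, 0, 0, 0, 0.7, 0, 0, 0.1, 0, 0, 0, 0.7, 0, 0, 0.05, 0, 0, 0, 0.7, 0, 0, 0, 0, 0, 0, 0.6, 0, 0, 0, 0, 0, 0, 0.55, 0, 0, 0, 0, 0, 0, 0.5, 0, 0, 0, 0, 0, 0, 0.45])

```text
time_s: 15.2
tcp_pos: [0.5548, 0.2864, 0.0809]
orientation: [[0.0, 1.0, 0.001], [1.0, -0.0, 0.0], [0.0, 0.001, -1.0]]
force: [-0.1, 0.3, 1.0]
grip_width: 0.459
gripper_force: 28.4
```

play_rows(increments=[0, 0, 0, 0, 0, 0, 0.4, 0, 0, 0, 0, 0, 0, 0.2, 0, 0, 0, 0, 0, 0, 0, 0, 0, 0, 0, 0, 0, 0, 0, 0, 0, 0, 0, 0, 0])

```text
time_s: 15.7
tcp_pos: [0.5549, 0.2864, 0.0811]
orientation: [[0.001, 1.0, 0.001], [1.0, -0.001, 0.0], [0.0, 0.001, -1.0]]
force: [-0.7, -0.9, 4.8]
grip_width: 0.445
gripper_force: 59.8
```

Gripped, with an opening of about 38–39 mm on the collar. Lifting slowly, straight up.

play_rows(increments=[0, 0, -0.05, 0, 0, 0, 0, 0, 0, -0.1, 0, 0, 0, 0, 0, 0, -0.1, 0, 0, 0, 0, 0, 0, -0.1, 0, 0, 0, 0, 0, 0, -0.15, 0, 0, 0, 0, 0, 0, -0.2, 0, 0, 0, 0, 0, 0, -0.2, 0, 0, 0, 0, 0, 0, -0.2, 0, 0, 0, 0, 0, 0, -0.2, 0, 0, 0, 0, 0, 0, -0.2, 0, 0, 0, 0, 0, 0, -0.2, 0, 0, 0, 0])

```text
time_s: 16.8
tcp_pos: [0.5545, 0.2862, 0.1663]
orientation: [[0.001, 1.0, 0.0], [1.0, -0.001, 0.0], [0.0, 0.0, -1.0]]
force: [0.2, -0.3, -2.9]
grip_width: 0.444
gripper_force: 60.4
```

play_rows(increments=[0, 0, -0.1, 0, 0, 0, 0, 0, 0, -0.1, 0, 0, 0, 0, 0, 0, 0, 0, 0, 0, 0, 0, 0, 0, 0, 0, 0, 0, 0, 0, 0, 0, 0, 0, 0, 0, 0, 0, 0, 0, 0, 0])

```text
time_s: 17.4
tcp_pos: [0.5542, 0.286, 0.1748]
orientation: [[0.001, 1.0, -0.001], [1.0, -0.001, -0.0], [-0.0, -0.001, -1.0]]
force: [-0.7, -0.3, -2.1]
grip_width: 0.444
gripper_force: 60.4
```

Run:
```python
from h import *
s=viewer.read_camera("side")
o=get_obs();print(o["time_s"],o["tcp_pos"],o["force"],o["grip_width"])
for n in ("outer_lid","inner_lid","knob_top"):
    for r in viewer.tip_of(s,n)[:3]: print(n,r["score"],np.round(r["at"],4))
im=s["pixels"].copy()
dz=o["tcp_pos"][2]-.081
for z,r in ((.074,.062),(.130,.008),(.062+dz,.069),(.078+dz,.069)):
    cv2.polylines(im,[np.round(proj(s,circ((.5546,.2855),r,z))*16).astype(np.int32)],True,(0,0,255),1,cv2.LINE_AA,4)
cv2.imwrite("pics/i.png",np.hstack([cv2.resize(q[70:190,160:280],None,fx=3.3,fy=3.3,interpolation=cv2.INTER_CUBIC) for q in (im,s["pixels"])]))
```

```text
17.45 [0.55431061 0.28607723 0.17491314] [-0.40346917 -0.6348243  -2.25245871] 0.441545380807631
outer_lid 0.98 [ 0.6792 -0.2127  0.0013]
outer_lid 0.94 [0.3215 0.1638 0.0026]
outer_lid 0.69 [0.5544 0.2852 0.1562]
inner_lid 0.7 [0.5533 0.2859 0.0554]
knob_top 0.59 [0.5511 0.2846 0.1332]
```

View pics/i.png

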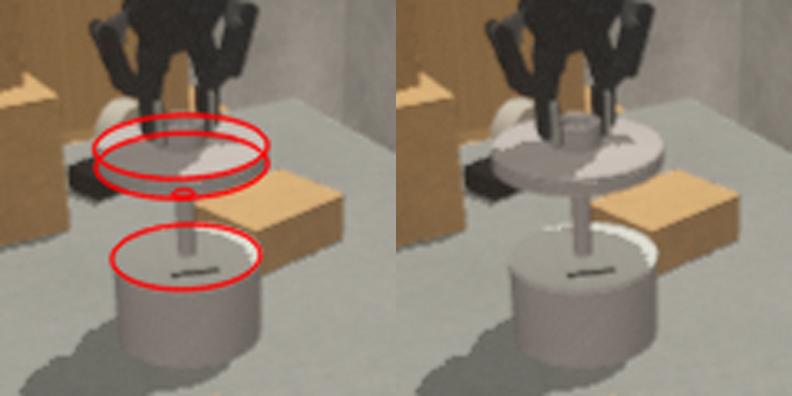

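The picture shows the outer lid held level, with its edge at about 0.156 m and clear above the knob. The inner lid is seated in the tin with its slot visible at crop (592,272). The lifted weight of 2.2 N also fits the outer lid alone. Handing in.

```bash
python3 -c "
from workcell import env
print(env.sign_off())"
```

```text
the job is handed in; nothing more can be done
None
```

I handed the job in at about 17.5 s: the inner lid is seated in the wide tin with its slot showing, and the gripper holds the outer lid level about 25 mm above the knob (no verdict came back).

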